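Feed the sample carton down the reader lane

ROBOT

A 7-joint arm with a two-finger parallel gripper is mounted at the origin on a cart in front of the work surface, level with it; the furniture and walls round the work are solid. World frame = base frame: x ahead of the robot, y to its left, z up, the work surface at z = 0. Lengths are in mm, angles in rad, forces in N, time in s.
With the tool pointing down it reaches from about 425 to 875 mm from the base axis. Payload 8.4 kg.
Tool frame: the origin (TCP) lies at the very end of the fingers, on their centre line; the grasp point (between the pads) lies 19 mm behind it (ctrl.pinch_z is the distance from the TCP to the grasp point, in mm); z points along the fingers, y is the line along which they close (so a half turn about z gives the same grasp; the last joint's range is limited). The gripper opens to 87 mm and grips with 3 to 60 N. Pads are 19 mm wide; open, the fingers measure 117 mm over their backs; the gripper's body (75 mm by 190 mm) begins 51 mm behind the grasp point.
Start: joints at [1.109, 0.333, 0.04, 1.465, -0.013, 1.343, -0.059], TCP at [230.657, -607.668, 222.546] pointing down, gripper open.
Joint ranges: [-2.58, 2.58], [-0.38, 2.09], [-1.3, 1.39], [0.25, 2.4], [-1.5, 4.64], [0.08, 2.09], [-2.65, 2.65]. Speed limits (rad/s): [2.22, 2.22, 2.79, 2.79, 3.14, 3.14, 3.14].

INTERFACE

Orientations are given as a unit quaternion [x, y, z, w].
In Python, from plant import ctrl gives the robot as it stands. The module is installed in compiled form; this text tells all that it offers.
- The arm moves only by the tool send_rows, never from a script. Its argument "commands" is one flat list of numbers, 5 for each row, row after row: the opening, from -1 (shut) to 1 (fully open), then the shift along the tool's x, y, z in cm, then the turn about the tool's z in rad. A call has exactly 5 rows; each row shifts and turns the commanded pose from where the row before left it, along the tool's axes as they then stand; what a row does not reach is not made up. A row lasts 1/12 s, in which the tool goes at most 41.7 mm and 7.16 degrees, less where a joint would pass 70% of its speed; a pose out of reach is approached as far as the arm can. A call with a gripper value outside its range is refused whole. The fingers move at their own pace and stop on an object; "newtons" is the grip in N (left out, the last holds). Time passes only in rows, so rows that do not move let the fingers close, or fill a call up. It gives the time, the measured TCP pose, the force, the opening and the grip force at its end, in the units of the state.
- ctrl.get_obs(): the state, without advancing time (a new reading comes with each control period).
- ctrl.snapshot(name): name is "scene" or "top" or "wrist"; returns a dict with "img" (384x512x3 uint8, red, green, blue), "depth" (384x512 float32, mm along the optical axis (not along the pixel's ray), 0 where there is no reading), "intrinsics" (3x3 intrinsics, pixels), "k1" (the pictures are not rectified: a ray, as slopes to the right and down, at radius r is drawn at 1 + k1 r^2 times it, then the intrinsics apply), "R" (3x3) and "t" (3): a world point X has camera coordinates R X + t. Camera axes: x right, y down, z forward; pixel columns grow to the right and rows downward; lengths in mm; the calibration is good to about 2 mm. A picture is of the moment at which its call begins.
- ctrl.job_done(): hands the job in; it is judged then, once.
The state is a dict: "t": time; "joint_pos": joint angles; "dq": joint speeds; "joint_torque": joint torques, N m; "ee_pos": TCP position; "tcp_rot": TCP orientation; "wrist_force": force on the tool from outside, world axes, zero at the start; "moment": the same for the moment, N m; "gripper_width": finger opening in mm; "gripper_force": force on a finger pad.
Only numpy, scipy, OpenCV 4.12 (cv2) and the standard library are available. Lean on these libraries where they do the work, as an engineer would, in place of code of your own. Each camera call takes 0.05 s, during which the arm holds its last target. There are 200 camera calls.

TASK

Push the red carton down the lane between the two guide rails of the reader dock until its front end rests against the end stop, with neither the carton nor the robot touching either rail. Then press the green button on the dock fully down with a fingertip and let go. Only push the carton along the worktop, never lift or tip it, and leave the two vials and the flask standing where they are.

Things in the scene. Friction and masses are not known exactly. Their poses are not given: they have to be found in the camera images.
- dock: Reader dock, fixed to the worktop: a white head block with two aluminium guide rails. Origin on the worktop at the middle of the lane's open mouth. The lane runs from there along the dock's own -y axis; x points across the lane, away from the robot; z up. Head block 150 x 85 mm, 42 mm high, at y = -0.175 to -0.26.
- lane_stop (a point): End stop, middle: the line of the two black rubber buffer faces (22 mm over the worktop), at dock x = 0, y = -0.17. So the lane is 170 mm long; it is 112 mm wide (dock x = -0.056 to 0.056) between the rails. Its floor is level with the worktop in front of it.
- rail_near: Guide rail on the robot's side of the lane, aluminium, 12 mm thick, 30 mm high, 176 mm long; origin at its mouth end, on its centreline on the worktop, 62 mm from the middle of the lane (dock x = -0.062); axes as the dock's. Not to be touched.
- rail_far: The same rail on the far side of the lane (dock x = +0.062). Not to be touched.
- carton: Red carton, loose, in front of the dock, 90 x 190 x 75 mm high, 0.18 to 0.36 kg; origin at the centre of its underside, y axis along its length, z up. Parallel to the lane its axes match the dock's; its -y end enters first, with 11 mm of room to each rail. Home, its centre is at dock x = 0, y = -0.075; its rear end stands 20 mm out of the mouth.
- carton_center (a point): Centre of the red carton, half-way up (37.5 mm over its underside). At the start it is in front of the mouth (dock y 0.12 to 0.16), off the line of the lane on the robot's side (dock x -0.02 to -0.045) and turned up to 0.18 rad, so the carton has to be pushed into line first.
- start_button_top (a point): Centre of the top face of the green push button on the dock's head block (button 28 mm across, top about 64 mm over the worktop, at dock x = 0.010, y = -0.2175). It is pressed straight down.
- start_button (a joint): Travel of the green button in m: 0 released, 0.006 fully down; a spring brings it back up. Fully down takes about 5 N.
- amber_vial: Brown glass vial with black cap, 23 mm across, 47 mm high, standing beyond the far rail; origin at the centre of its underside. Bystander.
- amber_vial_center (a point): Centre of the brown vial, half-way up.
- clear_vial: Clear vial with white cap, 23 mm across, 47 mm high, standing beyond the far rail; origin at the centre of its underside. Bystander.
- clear_vial_center (a point): Centre of the clear vial, half-way up.
- flask: Small conical flask with a stopper, 69 mm across, 109 mm high, standing on the robot's side of the near rail; origin at the centre of its underside. Bystander.
- flask_center (a point): Centre of the flask, half-way up.

How it is judged (in metres and radians):
On the way, in this order (a step that is already met when the one before it is completed fails the run):
1. the carton is home between the rails, its front end at the stop (y of carton_center in the frame of dock below -0.069 m and x of carton_center in the frame of dock between -0.011 and 0.011 m), for 0.2 s.
2. the green button is pressed down (value of joint start_button above 0.004 m), for 0.05 s.
At the end, for the whole second after the job is handed in: The carton lies flat and at rest in the lane with its front end within 6 mm of the end stop (its centre at least 69 mm inside the mouth) and within 11 mm of the lane's middle, the button has come back up (under 2 mm), and the vials and the flask stand upright (all of step 1 and value of joint start_button below 0.002 m and linear speed of carton below 0.01 m/s and height (world z) of carton below 0.006 m and angle between carton's own z axis and vertical below 0.05 rad and angle between each of amber_vial, clear_vial, flask's own z axis and vertical below 0.15 rad); the robot touches nothing.
It fails at once if a guide rail was touched by the carton (over 0.5 N) (contact force between any of rail_near, rail_far and carton above 0.5 N).
It fails at once if a guide rail was touched by the robot or anything else (over 0.5 N) (contact force between any of rail_near, rail_far and anything else above 0.5 N).
It fails at once if the carton was lifted (more than 12 mm) or tipped (more than 0.15 rad) (height (world z) of carton above 0.012 m or angle between carton's own z axis and vertical above 0.15 rad).
It fails at once if the button was pressed before the carton was home (value of joint start_button above 0.003 m and not (y of carton_center in the frame of dock below -0.069 m and x of carton_center in the frame of dock between -0.011 and 0.011 m)).
It fails at once if a vial or the flask was moved more than 15 mm or tipped over (distance of any of amber_vial_center, clear_vial_center, flask_center from where it was at the start of the episode above 0.015 m or angle between any of amber_vial, clear_vial, flask's own z axis and vertical above 0.3 rad).
It also fails if it takes over 72 s, if anything falls off the work surface, if the arm or the gripper's body presses on something with over 40 N, if the wrist force passes 120 N, or if a joint passes its speed limit or range.

## Working session

There is one attempt and no reset: what is moved stays moved. The work goes in short steps, Python scripts to look and compute and a tool call to move; the robot and the scene stay as the last step left them, time stands still between calls to the robot, and variables do not carry over. Pictures are saved under pics/ and viewed, at most 10 in all, crops included, and the job is handed in when it is done.

Besides the shell and the picture viewer there is one more tool, called after "Call:" as name(argument=value, ...) on one line, values as JSON. send_rows: Moves the arm, as the interface text tells. Its arguments: {"type":"object","properties":{"commands":{"type":"array"},"newtons":{"type":"number"}},"required":["commands"]}

```bash
mkdir -p pics; cat > h.py <<'E'
import numpy as np, cv2
from plant import ctrl
def snap(n):
    s=ctrl.snapshot(n); return s
def ray(s,uv,z):
    K=np.array(s["intrinsics"],float);R=np.array(s["R"]);t=np.array(s["t"])
    uv=np.atleast_2d(np.array(uv,float))
    p=np.c_[(uv[:,0]-K[0,2])/K[0,0],(uv[:,1]-K[1,2])/K[1,1]]
    u=p.copy()
    for _ in range(20): u=p/(1+s["k1"]*(u**2).sum(1,keepdims=True))
    d=np.c_[u,np.ones(len(u))]@R; c=-R.T@t
    return c+d*((z-c[2])/d[:,2])[:,None]
def cloud(s):
    h,w=s["depth"].shape
    K=np.array(s["intrinsics"],float);R=np.array(s["R"]);t=np.array(s["t"])
    v,u=np.mgrid[:h,:w]; p=np.c_[(u.ravel()-K[0,2])/K[0,0],(v.ravel()-K[1,2])/K[1,1]]; q=p.copy()
    for _ in range(20): q=p/(1+s["k1"]*(q**2).sum(1,keepdims=True))
    P=np.c_[q,np.ones(len(q))]*s["depth"].reshape(-1,1)
    return ((P-t)@R).reshape(h,w,3)
E
python3 - <<'E'
from h import *
a=snap("scene");b=snap("top")
for n,s in(("scene",a),("top",b)):
    cv2.imwrite(f"pics/{n}0.png",s["img"][:,:,::-1]); print(n,-np.array(s["R"]).T@s["t"],s["k1"])
o=ctrl.get_obs(); print(o["t"],o["ee_pos"],o["tcp_rot"],o["gripper_width"])
E
```

```text
scene [164.96012    471.75388479 734.47306768] -0.11368593947247982
top [ 462.84196211 -101.78731539 1056.38457449] -0.19074876943586042
0.1 [ 230.51944981 -607.29337898  221.74348238] [ 9.83590118e-01  1.80416030e-01 -1.90312735e-04 -7.07474615e-04] 87.07967611906162
```

View pics/top0.png

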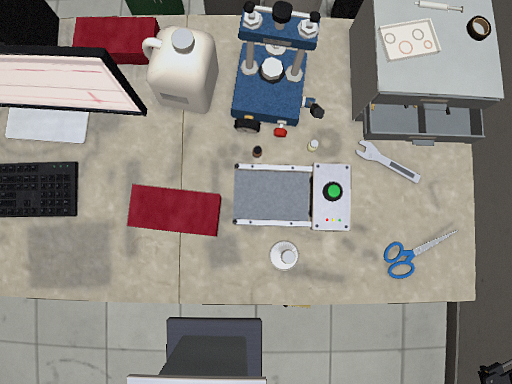

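View pics/scene0.png

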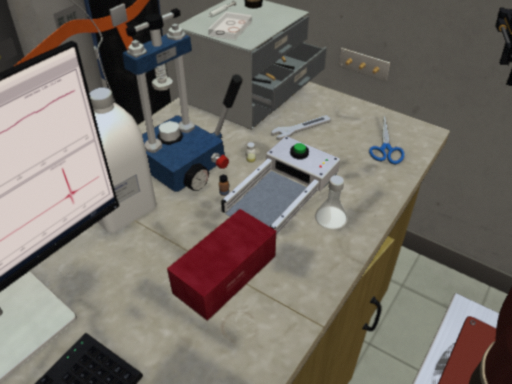

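The top view shows the red carton at about (175,210), the dock mouth at column 235 with rails at rows 166 and 222, the button at (333,190), the flask at (284,255), and the vials at (257,151) and (313,145). In the scene view the carton is at (222,262) and the button at (300,150).

```bash
cat >> h.py <<'E'
def rect(s,m,z):
    c=max(cv2.findContours(m.astype(np.uint8),0,2)[0],key=cv2.contourArea)
    hull=cv2.convexHull(c)[:,0]
    P=ray(s,hull,z)[:,:2].astype(np.float32)
    return cv2.minAreaRect(P)
def long_dir(r):
    b=cv2.boxPoints(r); e=[b[1]-b[0],b[2]-b[1]]; d=max(e,key=np.linalg.norm); d=d/np.linalg.norm(d)
    return d if d[1]>0 else -d   # carton +y (towards +world y)
def redtop(s):
    hsv=cv2.cvtColor(s["img"],cv2.COLOR_RGB2HSV); C=cloud(s)
    m=((hsv[...,0]<8)|(hsv[...,0]>170))&(hsv[...,1]>120)&(abs(C[...,2]-75)<12)&(C[...,0]<720)&(C[...,0]>300)
    return m
E
python3 - <<'E'
from h import *
s=snap("top");C=cloud(s);Z=C[...,2]
hsv=cv2.cvtColor(s["img"],cv2.COLOR_RGB2HSV)
m=redtop(s); r=rect(s,m,75); print("carton",m.sum(),np.median(Z[m]),r,long_dir(r))
g=(hsv[...,0]>45)&(hsv[...,0]<75)&(hsv[...,1]>120); g[:,:300]=0;g[:,360:]=0;g[:150]=0;g[230:]=0
v,u=np.nonzero(g); print("button",g.sum(),np.median(Z[g]),ray(s,[u.mean(),v.mean()],64))
W=np.zeros_like(g); W[155:240,225:360]=1
h=W&(abs(Z-42)<6); r=rect(s,h,42); print("head",h.sum(),r,cv2.boxPoints(r).tolist())
ra=W&(abs(Z-30)<5); n,l,st,ce=cv2.connectedComponentsWithStats(ra.astype(np.uint8))
for i in range(1,n):
    if st[i,4]>80:
        k=l==i; r=rect(s,k,30); print("rail",st[i],r,cv2.boxPoints(r).tolist())
for n,(u,v),z in(("amber",(257,151),47),("clear",(313,145),47),("flask",(287,256),109)): print(n,ray(s,[u,v],z),Z[v-3:v+4,u-3:u+4].max())
print("floor",np.median(Z[180:210,245:300]), "table",np.median(Z[250:290,190:240]))
E
```

```text
carton 3705 75.26490313708774 ((526.0114135742188, 43.20659637451172), (190.8197479248047, 88.78227233886719), 84.11126708984375) [0.10259691 0.9947231 ]
button 146 63.62271040167761 [[ 569.32233626 -297.95478363   64.        ]]
head 2271 ((561.6380615234375, -295.6663818359375), (89.191162109375, 149.8762969970703), 89.21310424804688) [[486.0945129394531, -339.22857666015625], [635.9567260742188, -341.28692626953125], [637.181640625, -252.10418701171875], [487.31939697265625, -250.04583740234375]]
rail [234 163  79  12 434] ((623.560302734375, -170.17007446289062), (174.30609130859375, 22.613759994506836), 89.52408599853516) [[611.5298461914062, -257.2261962890625], [634.1428833007812, -257.4140319824219], [635.5907592773438, -83.11395263671875], [612.9777221679688, -82.92611694335938]]
rail [232 216  81  14 443] ((499.36334228515625, -168.22097778320312), (28.796306610107422, 175.6739044189453), 2.62099552154541) [[480.96356201171875, -81.13433074951172], [488.9969482421875, -256.62445068359375], [517.7631225585938, -255.3076171875], [509.729736328125, -79.8175048828125]]
amber [[ 658.71047902 -133.52569428   47.        ]] 1056.384574488554
clear [[ 673.97458297 -257.49038789   47.        ]] 49.65242074171414
flask [[ 432.06855996 -193.65945901  109.        ]] 112.02912579554177
floor 0.534599857446454 table -0.27101490242352194
```

```bash
python3 - <<'E'
from h import *
for n in("top","scene"):
    s=snap(n);C=cloud(s).reshape(-1,3);ok=s["depth"].ravel()>0
    # coarse max-height map around the work, rows x from 760 down, cols y from 300 to -400
    print(n)
    for x in range(760,380,-40):
        print(x,[int(max([0]+list(C[ok&(abs(C[:,0]-x)<20)&(abs(C[:,1]-y)<20),2]))) for y in range(300,-361,-40)])
# rails: bright pixels at rail height -> line directions
s=snap("top");C=cloud(s);Z=C[...,2];hsv=cv2.cvtColor(s["img"],cv2.COLOR_RGB2HSV)
for lo,hi in((160,172),(214,230)):
    m=np.zeros(Z.shape,bool);m[lo:hi,240:308]=1;m&=(hsv[...,2]>170)&(hsv[...,1]<40)
    v,u=np.nonzero(m);P=ray(s,np.c_[u,v],30);print("rail fit",m.sum(),np.polyfit(P[:,1]+170,P[:,0],1),P[:,0].min(),P[:,0].max())
E
```

```text
top
760 [14, 438, 438, 437, 5, 179, 218, 228, 230, 61, 63, 64, 65, 65, 121, 5, 227]
720 [399, 438, 439, 439, 439, 439, 4, 5, 5, 35, 67, 64, 65, 228, 229, 4, 132]
680 [13, 12, 4, 5, 7, 6, 6, 5, 5, 5, 6, 51, 50, 227, 226, 4, 107]
640 [23, 5, 5, 5, 6, 5, 5, 5, 5, 4, 34, 49, 35, 35, 47, 45, 46]
600 [26, 7, 5, 7, 74, 73, 4, 5, 5, 5, 6, 7, 6, 31, 54, 66, 47]
560 [26, 12, 5, 6, 79, 80, 80, 80, 79, 79, 6, 7, 5, 6, 55, 67, 51]
520 [22, 14, 4, 4, 80, 82, 80, 81, 80, 81, 33, 34, 35, 34, 46, 47, 46]
480 [8, 5, 4, 5, 79, 80, 79, 79, 79, 77, 30, 32, 33, 32, 46, 46, 47]
440 [6, 6, 4, 8, 5, 5, 4, 6, 4, 4, 6, 4, 113, 112, 4, 5, 4]
400 [5, 5, 4, 6, 4, 6, 5, 5, 5, 4, 5, 4, 110, 109, 6, 5, 4]
scene
760 [13, 12, 437, 438, 4, 62, 218, 230, 227, 62, 63, 64, 65, 152, 131, 4, 229]
720 [273, 380, 438, 438, 438, 439, 5, 4, 4, 41, 67, 63, 64, 229, 227, 5, 160]
680 [12, 12, 4, 4, 5, 5, 5, 4, 4, 4, 37, 50, 52, 225, 225, 4, 144]
640 [23, 4, 4, 5, 5, 5, 4, 5, 4, 30, 33, 50, 34, 35, 45, 46, 45]
600 [25, 4, 4, 5, 76, 73, 0, 2, 3, 3, 4, 5, 22, 25, 56, 66, 46]
560 [25, 5, 5, 4, 79, 80, 79, 80, 79, 78, 4, 4, 5, 5, 56, 68, 46]
520 [22, 5, 4, 4, 79, 80, 78, 79, 78, 78, 33, 35, 34, 33, 46, 46, 45]
480 [3, 4, 4, 5, 78, 78, 78, 79, 79, 77, 31, 33, 32, 33, 45, 48, 46]
440 [0, 4, 4, 4, 5, 4, 4, 4, 3, 4, 3, 4, 113, 113, 4, 4, 5]
400 [0, 0, 4, 4, 5, 5, 5, 5, 6, 4, 4, 4, 111, 93, 3, 4, 4]
rail fit 559 [-8.17763914e-03  6.31188160e+02] 619.6940865665148 643.0607326436179
rail fit 383 [1.78770379e-02 5.01810698e+02] 488.0246048378465 510.1607838711302
```

Call:
send_rows(commands=[1,0,0,0,0.125,1,0,0,0,0.125,1,0,0,0,0.122,1,4,0,0,0,1,4,0,0,0])

```text
t: 0.72
ee_pos: [308.5, -609.7, 223.2]
tcp_rot: [1.0, -0.008, -0.0, 0.001]
wrist_force: [2.1, -0.1, 0.4]
gripper_width: 87.0
gripper_force: 0.0
```

Call:
send_rows(commands=[1,2,-3.6,0,0,1,2,-3.6,0,0,1,2,-3.6,0,0,1,2,-3.6,0,0,1,2,-3.6,0,0])

```text
t: 1.13
ee_pos: [413.0, -427.5, 222.5]
tcp_rot: [1.0, -0.005, -0.0, 0.0]
wrist_force: [0.8, -0.6, 0.6]
gripper_width: 87.2
gripper_force: 0.0
```

Call:
send_rows(commands=[1,0.5,-4,0,0,1,0.5,-4,0,0,1,0.5,-4,0,0,1,0.5,-4,0,0,1,0.5,-4,0,0])

```text
t: 1.55
ee_pos: [439.0, -227.7, 222.7]
tcp_rot: [1.0, -0.005, 0.0, 0.0]
wrist_force: [1.4, 0.7, 0.0]
gripper_width: 86.8
gripper_force: 0.0
```

Call:
send_rows(commands=[1,0.2,-4,0,0,1,0.2,-4,0,0,1,0.2,-4,0,0,1,0.2,-4,0,0,1,0,-4,0,0])

```text
t: 1.97
ee_pos: [448.9, -27.8, 222.8]
tcp_rot: [1.0, -0.005, 0.0, 0.0]
wrist_force: [1.4, -0.8, -0.4]
gripper_width: 87.5
gripper_force: 0.0
```

Call:
send_rows(commands=[1,0,-4,0,0,1,0,-3,0,0,1,0,0,3.5,0,1,0,0,3.5,0,1,0,0,3.5,0])

```text
t: 2.38
ee_pos: [450.0, 41.0, 117.0]
tcp_rot: [1.0, -0.004, 0.001, 0.0]
wrist_force: [0.2, -1.5, 0.2]
gripper_width: 87.0
gripper_force: 0.0
```

Call:
send_rows(commands=[1,0,0,3.5,0,1,0,0,3,0,1,0,0,2.5,0,1,0,0,1,0,1,0,0,0,0])

```text
t: 2.8
ee_pos: [448.0, 40.3, 15.7]
tcp_rot: [1.0, -0.005, -0.002, -0.0]
wrist_force: [-1.4, -0.9, 0.1]
gripper_width: 87.3
gripper_force: 0.0
```

Call:
send_rows(commands=[1,1,0,0,0,1,0.8,0,0,0,1,0.8,0,0,0,1,0.8,0,0,0,1,0.8,0,0,0])

```text
t: 3.22
ee_pos: [493.2, 39.9, 18.4]
tcp_rot: [1.0, -0.005, 0.001, 0.0]
wrist_force: [-2.5, -1.2, 0.6]
gripper_width: 87.2
gripper_force: 0.9
```

Call:
send_rows(commands=[1,0.5,0,0,0,1,0.3,0,0,0,1,0.2,0,0,0,1,0,0,0,0,1,0,0,0,0])

```text
t: 3.63
ee_pos: [501.7, 39.9, 17.6]
tcp_rot: [1.0, -0.005, 0.0, -0.0]
wrist_force: [-0.1, 0.1, -0.1]
gripper_width: 87.0
gripper_force: 0.0
```

```bash
python3 - <<'E'
from h import *
s=snap("top");cv2.imwrite("pics/t1.png",s["img"][:,:,::-1])
m=redtop(s); r=rect(s,m,75); print("carton",m.sum(),r,long_dir(r))
E
```

```text
carton 1389 ((568.7957763671875, 3.5251922607421875), (102.34099578857422, 65.7359619140625), 88.8386001586914) [0.02026891 0.99979454]
```

View pics/t1.png

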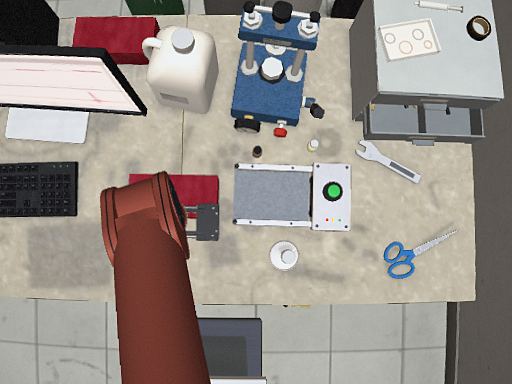

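The arm (rows 170–384, columns 100–220) hides most of the carton, whose visible far edge now looks parallel to the lane. I'll back off to measure.

Call:
send_rows(commands=[1,-2,0,0,0,1,-2,0,0,0,1,0,0,-4,0,1,0,0,-4,0,1,0,0,-4,0])

```text
t: 4.1
ee_pos: [460.4, 40.3, 138.8]
tcp_rot: [1.0, -0.004, -0.001, -0.0]
wrist_force: [1.2, 0.0, -0.6]
gripper_width: 87.1
gripper_force: 0.0
```

Call:
send_rows(commands=[0,0,-4,-2,0,0,0,-4,-2,0,0,0,-4,-2,0,0,0,-4,0,0,0,0,0,0,0])

```text
t: 4.52
ee_pos: [462.1, 200.5, 195.4]
tcp_rot: [1.0, -0.0, 0.002, -0.002]
wrist_force: [-0.9, -0.2, -0.4]
gripper_width: 61.5
gripper_force: 0.0
```

```bash
python3 - <<'E'
from h import *
s=snap("top");w=snap("wrist")
cv2.imwrite("pics/t2.png",np.hstack([s["img"],w["img"]])[:,:,::-1])
cv2.imwrite("pics/t2.png",cv2.resize(cv2.imread("pics/t2.png"),(800,300)))
m=redtop(s); r=rect(s,m,75); print("carton",m.sum(),r,long_dir(r),cv2.boxPoints(r).tolist())
o=ctrl.get_obs();print(np.round(o["joint_pos"],2),o["gripper_width"])
E
```

```text
carton 3678 ((557.3223876953125, 46.7989387512207), (188.8030242919922, 90.03485870361328), 89.4828872680664) [0.00902517 0.9999593 ] [[511.45477294921875, -47.19243621826172], [601.4860229492188, -48.00502014160156], [603.1900024414062, 140.79031372070312], [513.1587524414062, 141.6029052734375]]
[ 0.13  0.09 -0.64  1.83  0.06  1.24 -2.11] 53.400997696696315
```

View pics/t2.png

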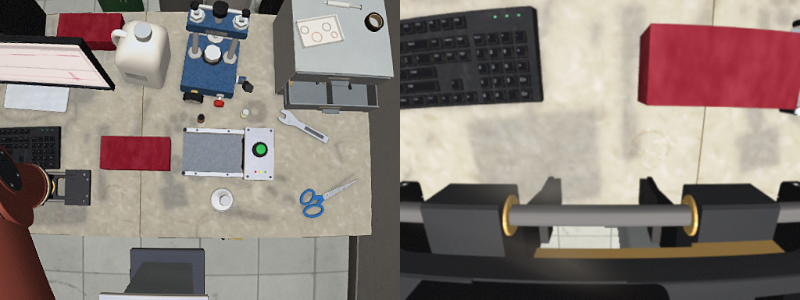

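The left half shows the carton at about (135,153) lined up with the lane (182–245,130–178). On the right, the wrist camera sees the carton's rear end. Next I'll measure the lane's floor edges.

```bash
python3 - <<'E'
from h import *
s=snap("top");g=cv2.cvtColor(s["img"],cv2.COLOR_RGB2GRAY).astype(float)
print(g[158:232,270].astype(int).tolist())
N=[];F=[]
for u in range(242,304):
    c=cv2.GaussianBlur(g[:,u:u+1],(1,3),0)[:,0]
    fl=np.median(c[180:205])
    th=fl+35
    v=190
    while c[v]<th: v-=1
    F.append((u,v+(c[v]-th)/(c[v]-c[v+1])))
    v=190
    while c[v]<th: v+=1
    N.append((u,v-(c[v]-th)/(c[v]-c[v-1])))
for n,L,z in(("far",F,0),("near",N,30)):
    P=ray(s,L,z); k=abs(P[:,0]-np.median(P[:,0]))<4
    print(n,k.sum(),np.polyfit(P[k,1]+80.5,P[k,0],1), np.median(P[:,0]))
E
```

```text
[176, 177, 178, 180, 177, 170, 181, 217, 227, 227, 231, 194, 116, 121, 138, 143, 143, 145, 145, 145, 141, 140, 141, 144, 146, 140, 137, 142, 140, 143, 141, 140, 141, 137, 137, 139, 141, 140, 140, 137, 143, 141, 141, 139, 141, 140, 132, 134, 134, 139, 141, 141, 136, 136, 136, 138, 137, 137, 134, 130, 134, 118, 205, 228, 225, 227, 233, 154, 147, 167, 167, 167, 169, 172]
far 61 [2.41324674e-02 6.27885733e+02] 625.8322994829549
near 61 [2.53616252e-02 5.10836133e+02] 508.46472840561984
```

```bash
cat >> h.py <<'E'
def edge(g,fix,lo,hi,axis,up):
    """subpixel strongest rising(up=1)/falling edge along rows(axis=0) in columns fix, or along cols(axis=1) in rows fix"""
    g=cv2.GaussianBlur(g,(3,3),0); L=[]
    for f in fix:
        c=g[lo:hi,f] if axis==0 else g[f,lo:hi]
        d=up*np.diff(c); i=int(d.argmax()); i=min(max(i,1),len(d)-2)
        a,b,e=d[i-1],d[i],d[i+1]; p=lo+i+.5+(.5*(a-e)/(a-2*b+e) if a-2*b+e else 0)
        L.append((f,p) if axis==0 else (p,f))
    return np.array(L)
def fit(s,L,z,axis):
    P=ray(s,L,z); a,b=(P[:,1],P[:,0]) if axis==0 else (P[:,0],P[:,1])
    k=np.ones(len(a),bool)
    for _ in range(4):
        p=np.polyfit(a[k],b[k],1); r=abs(b-np.polyval(p,a)); k=r<max(1.0,2*np.median(r))
    return p,k.sum()
E
python3 - <<'E'
from h import *
s=snap("top");g=cv2.cvtColor(s["img"],cv2.COLOR_RGB2GRAY).astype(np.float32)
def show(n,L,z,axis,at):
    p,k=fit(s,L,z,axis); print(n,"slope %.4f at %.1f: %.1f  n=%d"%(p[0],at,np.polyval(p,at),k))
U=range(244,304)
show("far in",edge(g,U,166,174,0,-1),30,0,-80.5)
show("far out",edge(g,U,160,168,0,1),30,0,-80.5)
show("near in",edge(g,U,216,223,0,1),30,0,-80.5)
show("near out",edge(g,U,221,230,0,-1),30,0,-80.5)
show("head back",edge(g,range(170,224),345,358,1,-1),42,1,565)
show("head far",edge(g,range(318,346),157,170,0,1),42,0,-298)
show("head near",edge(g,range(318,346),224,238,0,-1),42,0,-298)
r=s["img"][...,0].astype(np.float32)-s["img"][...,1]
show("carton far",edge(r,range(138,212),170,183,0,1),75,0,47)
show("carton near",edge(r,range(138,212),209,228,0,-1),75,0,47)
show("carton front",edge(r,range(182,210),208,226,1,-1),75,1,557)
show("carton rear",edge(r,range(182,210),120,138,1,1),75,1,557)
E
```

```text
far in slope 0.0254 at -80.5: 623.1  n=58
far out slope 0.0237 at -80.5: 634.0  n=49
near in slope 0.0237 at -80.5: 510.6  n=57
near out slope 0.0213 at -80.5: 499.5  n=57
head back slope 0.0035 at 565.0: -340.2  n=47
head far slope -0.0027 at -298.0: 634.0  n=24
head near slope 0.0135 at -298.0: 487.7  n=26
carton far slope 0.0114 at 47.0: 601.7  n=74
carton near slope 0.0096 at 47.0: 510.6  n=74
carton front slope -0.0146 at 557.0: -49.7  n=28
carton rear slope -0.0070 at 557.0: 141.4  n=28
```

Call:
send_rows(commands=[1,0,4,0,0.013,1,0,4,0,0,1,0,4,0,0,1,0,3.5,0,0,1,0,0,2,0])

```text
t: 5.13
ee_pos: [461.5, 28.0, 175.8]
tcp_rot: [1.0, -0.017, 0.002, 0.001]
wrist_force: [1.4, 0.9, 0.7]
gripper_width: 73.1
gripper_force: 0.0
```

Call:
send_rows(commands=[1,0,0,4,0,1,0,0,4,0,1,0,0,4,0,1,0,0,3,0,1,0,0,1,0])

```text
t: 5.55
ee_pos: [456.5, 35.1, 9.2]
tcp_rot: [1.0, -0.012, -0.003, 0.0]
wrist_force: [-1.1, -1.3, -0.7]
gripper_width: 86.7
gripper_force: 0.0
```

Call:
send_rows(commands=[1,1.5,0,0,0,1,1.3,0,0,0,1,0.7,0,0,0,1,0.4,0,0,0,1,0,0,0,0])

```text
t: 5.97
ee_pos: [500.0, 35.7, 14.2]
tcp_rot: [1.0, -0.012, 0.001, -0.0]
wrist_force: [-0.2, -0.0, -0.5]
gripper_width: 86.9
gripper_force: 0.0
```

Call:
send_rows(commands=[1,0.5,0,0,0,1,0.5,0,0,0,1,0.3,0,0,0,1,0.2,0,0,0,1,0,0,0,0])

```text
t: 6.38
ee_pos: [514.5, 35.9, 13.5]
tcp_rot: [1.0, -0.011, 0.0, -0.0]
wrist_force: [-0.6, 0.4, 0.2]
gripper_width: 87.0
gripper_force: 0.0
```

Call:
send_rows(commands=[1,-2,0,0,0,1,-3,0,0,0,1,0,0,-4,0,1,0,0,-4,0,1,0,0,-4,0])

```text
t: 6.8
ee_pos: [462.7, 37.1, 134.5]
tcp_rot: [1.0, -0.011, -0.001, -0.0]
wrist_force: [2.0, -0.4, -0.6]
gripper_width: 87.4
gripper_force: 0.0
```

Call:
send_rows(commands=[-0.1,0,-4,-2,0,-0.1,0,-4,-2,0,-0.1,0,-4,-2,0,-0.1,0,-4,0,0,-0.1,0,-1,0,0])

```text
t: 7.22
ee_pos: [467.2, 205.7, 191.2]
tcp_rot: [1.0, -0.008, 0.002, -0.002]
wrist_force: [-1.4, 0.4, -0.5]
gripper_width: 61.6
gripper_force: 0.0
```

```bash
cat >> h.py <<'E'
def carton(n="top"):
    s=snap(n); m=redtop(s); r=rect(s,m,75); d=long_dir(r); c=np.array(r[0]); sl=.0235
    q=c-[566.8,-80.3]; print("carton",int(m.sum()),np.round(c,1),np.round(r[1],1),"slope %.4f"%d[0],"dock x %.1f y %.1f"%(q[0]-sl*q[1],q[1]+sl*q[0])); return s
E
python3 - <<'E'
from h import *
s=carton()
def show(n,L,z,axis,at):
    p,k=fit(s,L,z,axis); print(n,"slope %.4f at %.1f: %.1f  n=%d"%(p[0],at,np.polyval(p,at),k))
r=s["img"][...,0].astype(np.float32)-s["img"][...,1]
show("carton far",edge(r,range(138,212),162,180,0,1),75,0,47)
show("carton near",edge(r,range(138,212),203,224,0,-1),75,0,47)
o=ctrl.get_obs();print(np.round(o["joint_pos"],2),o["gripper_width"],o["ee_pos"])
E
```

```text
carton 3686 [569.3  46.2] [188.9  89.1] slope 0.0225 dock x -0.5 y 126.6
carton far slope 0.0240 at 47.0: 614.3  n=74
carton near slope 0.0225 at 47.0: 522.5  n=74
[ 0.12  0.12 -0.66  1.82  0.07  1.23 -2.14] 57.45007633779975 [466.8660622  204.79012929 190.21243534]
```

Call:
send_rows(commands=[-0.1,0,0,0,-0.121,-0.1,0,0,0,-0.121,-0.1,0,0,0,-0.121,-0.1,0,0,0,-0.121,-0.1,0,0,0,-0.121])

```text
t: 7.68
ee_pos: [467.6, 197.7, 188.9]
tcp_rot: [0.957, 0.29, -0.0, 0.0]
wrist_force: [-0.5, 0.7, 0.6]
gripper_width: 39.9
gripper_force: 0.0
```

Call:
send_rows(commands=[-0.1,0,0,0,-0.121,-0.1,0,0,0,-0.121,-0.1,0,0,0,-0.121,-0.1,0,0,0,-0.121,-0.1,0,0,0,-0.121])

```text
t: 8.1
ee_pos: [467.7, 197.7, 188.9]
tcp_rot: [0.827, 0.562, -0.0, 0.0]
wrist_force: [0.3, -0.5, 1.1]
gripper_width: 39.0
gripper_force: 0.0
```

Call:
send_rows(commands=[-0.1,0,0,0,-0.121,-0.1,0,0,0,-0.121,-0.1,0,0,0,-0.119,-0.1,0,0,0,0,-0.1,0,0,0,0])

```text
t: 8.52
ee_pos: [467.7, 197.9, 189.1]
tcp_rot: [0.716, 0.698, -0.0, -0.0]
wrist_force: [-0.4, 0.2, 0.4]
gripper_width: 39.2
gripper_force: 0.0
```

Call:
send_rows(commands=[-0.1,0,3.5,0,0,-0.1,0,3.5,0,0,-0.1,0,2.5,0,0,-0.1,0,1,0,0,-0.1,-1,0,0,0])

```text
t: 8.93
ee_pos: [573.6, 187.4, 188.4]
tcp_rot: [0.716, 0.698, 0.0, -0.001]
wrist_force: [0.4, 0.6, -0.3]
gripper_width: 39.3
gripper_force: 0.0
```

Call:
send_rows(commands=[-0.1,0,0,4,0,-0.1,0,0,4,0,-0.1,0,0,4,0,-0.1,0,0,3,0,-0.1,0,0,2,0])

```text
t: 9.35
ee_pos: [569.5, 184.9, 16.1]
tcp_rot: [0.716, 0.698, -0.002, -0.001]
wrist_force: [0.8, -0.7, -0.2]
gripper_width: 39.0
gripper_force: 0.0
```

Call:
send_rows(commands=[-0.1,0,0,0,0,-0.1,-0.5,0,0,0,-0.1,-0.5,0,0,0,-0.1,-0.5,0,0,0,-0.1,0,0,0,0])

```text
t: 9.77
ee_pos: [573.4, 169.7, 21.1]
tcp_rot: [0.716, 0.698, 0.001, 0.001]
wrist_force: [0.1, -0.8, 0.2]
gripper_width: 39.3
gripper_force: 0.0
```

Call:
send_rows(commands=[-0.1,-0.8,0,0.5,0,-0.1,-0.8,0,0,0,-0.1,-0.8,0,0,0,-0.1,-0.8,0,0,0,-0.1,-0.8,0,0,0])

```text
t: 10.18
ee_pos: [571.2, 130.5, 14.4]
tcp_rot: [0.715, 0.699, -0.0, -0.0]
wrist_force: [0.0, 0.9, -0.1]
gripper_width: 39.1
gripper_force: 0.5
```

Call:
send_rows(commands=[-0.1,-0.4,0,0,0,-0.1,0,0,0,0,-0.1,0,0,0,0,-0.1,0,0,0,0,-0.1,0,0,0,0])

```text
t: 10.6
ee_pos: [571.1, 127.9, 14.4]
tcp_rot: [0.715, 0.699, 0.0, -0.0]
wrist_force: [0.5, 0.3, -0.3]
gripper_width: 39.0
gripper_force: 0.0
```

```bash
cat > c.py <<'E'
from h import *
import sys
s=snap("top");r=s["img"][...,0].astype(np.float32)-s["img"][...,1]
lo,hi=int(sys.argv[1]),int(sys.argv[2])
F,k1=fit(s,edge(r,range(lo,hi),162,180,0,1),75,0);N,k2=fit(s,edge(r,range(lo,hi),203,224,0,-1),75,0)
e=int(sys.argv[3]);E,k3=fit(s,edge(r,range(182,205),e-14,e+14,1,-1),75,1)
y=np.polyval(E,570)
for yy in(y,y+60): print("y %.1f centre off lane %.1f width %.1f"%(yy,(np.polyval(F,yy)+np.polyval(N,yy))/2-566.8-.0235*(yy+80.3),np.polyval(F,yy)-np.polyval(N,yy)))
print(k1,k2,k3,"slopes %.4f %.4f"%(F[0],N[0]),"front dock y %.1f"%(y+80.3))
cv2.imwrite("pics/c%d.png"%e,s["img"][120:270,100:370,::-1].repeat(2,0).repeat(2,1))
E
python3 c.py 180 225 234
```

```text
y -77.0 centre off lane -1.5 width 91.7
y -17.0 centre off lane -1.4 width 91.7
45 45 23 slopes 0.0259 0.0259 front dock y 3.3
```

View pics/c234.png

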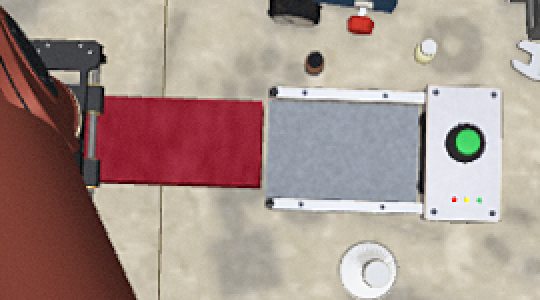

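The carton's front (column 263) is just short of the mouth, centred between the rails (rows 93 and 205), with the pusher squarely behind it. I'll push on.

Call:
send_rows(commands=[-0.1,-0.8,0,0,0,-0.1,-0.8,0,0,0,-0.1,-0.8,0,0,0,-0.1,-0.8,0,0,0,-0.1,-0.8,0,0,0])

```text
t: 11.07
ee_pos: [570.4, 86.3, 14.5]
tcp_rot: [0.715, 0.699, 0.0, 0.0]
wrist_force: [0.4, 2.1, 1.2]
gripper_width: 39.2
gripper_force: 0.9
```

Call:
send_rows(commands=[-0.1,-0.8,0,0,0,-0.1,-0.8,0,0,0,-0.1,-0.8,0,0,0,-0.1,-0.4,0,0,0,-0.1,0,0,0,0])

```text
t: 11.48
ee_pos: [569.6, 57.6, 14.2]
tcp_rot: [0.715, 0.699, -0.0, 0.0]
wrist_force: [0.3, 0.1, -0.2]
gripper_width: 39.2
gripper_force: 0.0
```

```bash
python3 c.py 215 258 267
```

```text
y -144.1 centre off lane -1.1 width 92.8
y -84.1 centre off lane -1.0 width 92.2
43 43 23 slopes 0.0194 0.0294 front dock y -63.8
```

Call:
send_rows(commands=[-0.1,-0.8,0,0,0,-0.1,-0.8,0,0,0,-0.1,-0.8,0,0,0,-0.1,-0.8,0,0,0,-0.1,-0.8,0,0,0])

```text
t: 11.95
ee_pos: [568.8, 18.4, 14.4]
tcp_rot: [0.715, 0.699, -0.0, 0.0]
wrist_force: [0.4, 0.7, 1.3]
gripper_width: 39.4
gripper_force: 0.7
```

Call:
send_rows(commands=[-0.1,-0.8,0,0,0,-0.1,-0.8,0,0,0,-0.1,-0.8,0,0,0,-0.1,-0.8,0,0,0,-0.1,-0.6,0,0,0])

```text
t: 12.37
ee_pos: [567.9, -19.8, 14.3]
tcp_rot: [0.715, 0.699, -0.0, 0.0]
wrist_force: [0.6, 0.2, -0.8]
gripper_width: 38.9
gripper_force: 0.7
```

Call:
send_rows(commands=[-0.1,-0.5,0,0,0,-0.1,-0.3,0,0,0,-0.1,-0.3,0,0,0,-0.1,0,0,0,0,-0.1,0,0,0,0])

```text
t: 12.78
ee_pos: [567.7, -29.7, 14.3]
tcp_rot: [0.715, 0.699, -0.0, 0.0]
wrist_force: [-0.4, 0.2, -0.8]
gripper_width: 39.2
gripper_force: 0.0
```

```bash
python3 c.py 255 305 312
```

```text
y -231.6 centre off lane -0.5 width 92.8
y -171.6 centre off lane -0.6 width 92.6
50 44 23 slopes 0.0209 0.0245 front dock y -151.3
```

Call:
send_rows(commands=[-0.1,-0.4,0,0,0,-0.1,-0.3,0,0,0,-0.1,-0.3,0,0,0,-0.1,-0.2,0,0,0,-0.1,-0.2,0,0,0])

```text
t: 13.25
ee_pos: [567.4, -43.8, 14.4]
tcp_rot: [0.715, 0.699, 0.0, -0.0]
wrist_force: [1.0, 1.0, -0.2]
gripper_width: 38.9
gripper_force: 0.7
```

Call:
send_rows(commands=[-0.1,-0.1,0,0,0,-0.1,-0.1,0,0,0,-0.1,-0.1,0,0,0,-0.1,-0.1,0,0,0,-0.1,0,0,0,0])

```text
t: 13.67
ee_pos: [567.3, -47.7, 14.4]
tcp_rot: [0.715, 0.699, -0.0, 0.0]
wrist_force: [-0.5, 1.4, 0.4]
gripper_width: 38.7
gripper_force: 0.3
```

Call:
send_rows(commands=[-0.1,-0.1,0,0,0,-0.1,-0.1,0,0,0,-0.1,0,0,0,0,-0.1,0,0,0,0,-0.1,0,0,0,0])

```text
t: 14.08
ee_pos: [567.3, -49.8, 14.3]
tcp_rot: [0.715, 0.699, -0.0, 0.0]
wrist_force: [0.1, -0.2, -0.5]
gripper_width: 39.3
gripper_force: 0.1
```

```bash
python3 c.py 262 312 320
```

```text
y -262.9 centre off lane -0.5 width 92.7
y -202.9 centre off lane -0.5 width 92.6
50 46 23 slopes 0.0220 0.0240 front dock y -182.6
```

View pics/c320.png

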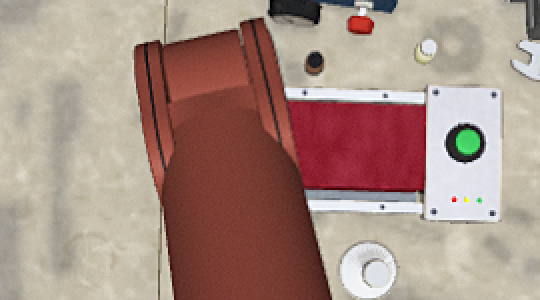

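The carton's front (column 425) has reached the head block, and the front edge can no longer be told apart from it, so I'll feel for the stop.

Call:
send_rows(commands=[-0.1,-0.1,0,0,0,-0.1,-0.1,0,0,0,-0.1,0,0,0,0,-0.1,0,0,0,0,-0.1,0,0,0,0])

```text
t: 14.55
ee_pos: [567.3, -49.8, 14.4]
tcp_rot: [0.714, 0.7, 0.001, -0.001]
wrist_force: [1.2, 6.4, 0.1]
gripper_width: 39.1
gripper_force: 3.1
```

Call:
send_rows(commands=[-0.1,1,0,0,0,-0.1,3,0,0,0,-0.1,0,0,-4,0,-0.1,0,0,-4,0,-0.1,0,0,-4,0])

```text
t: 14.97
ee_pos: [567.3, -10.4, 135.4]
tcp_rot: [0.714, 0.7, -0.001, -0.001]
wrist_force: [1.8, -0.6, 1.1]
gripper_width: 38.7
gripper_force: 0.0
```

Call:
send_rows(commands=[-1,0,0,-2,0.121,-1,0,0,-2,0.121,-1,0,0,-1,0.121,-1,0,0,0,0.121,-1,0,0,0,0.121])

```text
t: 15.38
ee_pos: [568.5, -11.4, 185.4]
tcp_rot: [0.892, 0.452, 0.001, 0.001]
wrist_force: [-0.3, -0.4, -0.3]
gripper_width: 13.8
gripper_force: 0.0
```

Call:
send_rows(commands=[-1,0,0,0,0.121,-1,0,0,0,0.121,-1,0,0,0,0.121,-1,0,0,0,0.121,-1,0,0,0,0.121])

```text
t: 15.8
ee_pos: [567.9, -11.4, 184.3]
tcp_rot: [0.986, 0.166, -0.0, 0.0]
wrist_force: [-0.4, 0.4, -0.6]
gripper_width: 0.5
gripper_force: 0.0
```

Call:
send_rows(commands=[-1,0,0,0,0.121,-1,0,0,0,0.121,-1,0,0,0,0.119,-1,0,0,0,0,-1,0,0,0,0])

```text
t: 16.22
ee_pos: [568.0, -11.3, 184.3]
tcp_rot: [1.0, -0.009, -0.0, 0.0]
wrist_force: [0.5, 0.0, 0.1]
gripper_width: 0.5
gripper_force: 0.0
```

```bash
python3 - <<'E'
from h import *
s=carton("scene")
s=snap("top");C=cloud(s);m=redtop(s)&(np.arange(512)[None,:]>180);P=ray(s,np.argwhere(m)[:,::-1],75)
print(m.sum(),P.min(0),P.max(0))
s=snap("scene");h=cv2.cvtColor(s["img"],cv2.COLOR_RGB2HSV)
g=(h[...,0]>45)&(h[...,0]<75)&(h[...,1]>120);g[:130]=0;g[170:]=0;g[:,:270]=0;g[:,330:]=0
v,u=np.nonzero(g);print("button",g.sum(),ray(s,[u.mean(),v.mean()],62))
E
```

```text
carton 3027 [ 563.6 -149.9] [201.2  97.7] slope 0.0290 dock x -1.6 y -69.7
3138 [ 519.40361044 -250.42816677   75.        ] [612.0164898  -61.73302916  75.        ]
button 106 [[ 570.68073963 -293.35994951   62.        ]]
```

Call:
send_rows(commands=[-1,0.4,4,0,0,-1,0.4,4,0,0,-1,0,4,0,0,-1,0,4,0,0,-1,0,4,0,0])

```text
t: 16.78
ee_pos: [571.4, -213.6, 184.5]
tcp_rot: [1.0, -0.01, 0.0, 0.0]
wrist_force: [1.7, 1.0, -0.3]
gripper_width: 0.2
gripper_force: 0.0
```

Call:
send_rows(commands=[-1,0,4,0,0,-1,0,3.5,0,0,-1,0,1.1,0,0,-1,0,0,0,0,-1,0,0,0,0])

```text
t: 17.2
ee_pos: [569.6, -297.6, 184.0]
tcp_rot: [1.0, -0.011, -0.0, -0.0]
wrist_force: [0.7, 1.3, 0.2]
gripper_width: 0.3
gripper_force: 0.0
```

Call:
send_rows(commands=[-1,0,0,3,0,-1,0,0,3,0,-1,0,0,3,0,-1,0,0,1,0,-1,0,0,0,0])

```text
t: 17.62
ee_pos: [568.5, -294.9, 81.7]
tcp_rot: [1.0, -0.01, -0.002, -0.002]
wrist_force: [-0.4, 0.5, -0.1]
gripper_width: 0.3
gripper_force: 0.0
```

Call:
send_rows(commands=[-1,0,0,1,0,-1,0,0,0.6,0,-1,0,0,0.4,0,-1,0,0,0.2,0,-1,0,0,0.2,0])

```text
t: 18.03
ee_pos: [570.4, -297.6, 61.2]
tcp_rot: [1.0, -0.011, 0.001, 0.0]
wrist_force: [-0.6, 1.2, 3.0]
gripper_width: 0.2
gripper_force: 1.7
```

Call:
send_rows(commands=[-1,0,0,0.2,0,-1,0,0,0.1,0,-1,0,0,0.1,0,-1,0,0,0,0,-1,0,0,0,0])

```text
t: 18.45
ee_pos: [570.4, -297.7, 58.4]
tcp_rot: [1.0, -0.011, 0.001, 0.0]
wrist_force: [-4.3, 3.8, 14.8]
gripper_width: 0.4
gripper_force: 7.4
```

Fully down: z is 58.4 mm and the force is well over 5 N. Releasing.

Call:
send_rows(commands=[-1,0,0,-1,0,-1,0,0,-3,0,-1,0,0,-4,0,-1,0,0,-4,0,-1,0,0,-3,0])

```text
t: 18.87
ee_pos: [570.2, -298.0, 210.1]
tcp_rot: [1.0, -0.011, 0.001, 0.001]
wrist_force: [1.0, 0.6, 0.5]
gripper_width: 0.6
gripper_force: 0.0
```

Call:
send_rows(commands=[-1,-2,3,0,0,-1,-2,3,0,0,-1,-2,3,0,0,-1,0,0,0,0,-1,0,0,0,0])

```text
t: 19.28
ee_pos: [505.6, -389.2, 206.4]
tcp_rot: [1.0, -0.014, -0.0, 0.001]
wrist_force: [0.6, 1.0, 0.3]
gripper_width: 0.4
gripper_force: 0.0
```

Call:
send_rows(commands=[-1,0,0,0,0,-1,0,0,0,0,-1,0,0,0,0,-1,0,0,0,0,-1,0,0,0,0])

```text
t: 19.7
ee_pos: [508.3, -385.5, 206.3]
tcp_rot: [1.0, -0.01, -0.0, -0.0]
wrist_force: [0.4, -0.4, -0.7]
gripper_width: 0.5
gripper_force: 0.0
```

```bash
python3 - <<'E'
from h import *
s=snap("top");cv2.imwrite("pics/end.png",s["img"][:,:,::-1])
m=redtop(s)&(np.arange(512)[None,:]>180);P=ray(s,np.argwhere(m)[:,::-1],75);print(m.sum(),P.min(0),P.max(0))
C=cloud(s);h=cv2.cvtColor(s["img"],cv2.COLOR_RGB2HSV);g=(h[...,0]>45)&(h[...,0]<75)&(h[...,1]>120);g[:,:300]=0;g[:,360:]=0;g[:150]=0;g[230:]=0
print("button z",g.sum(),np.median(C[...,2][g]))
E
```

```text
3723 [ 519.38942694 -250.42816677   75.        ] [612.0164898  -61.73302916  75.        ]
button z 144 63.21740573349409
```

View pics/end.png

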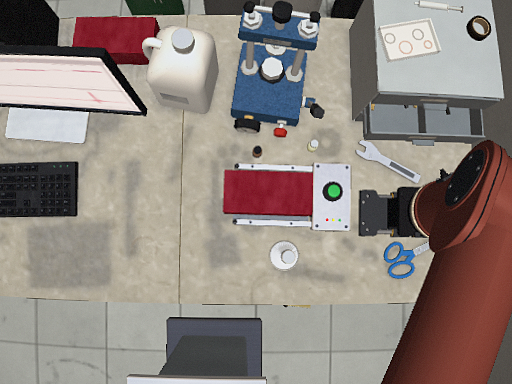

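The carton (columns 224–313) is home between the rails. The button at (333,190) is back up, the vials and flask stand where they were, and the arm is clear.

```bash
python3 -c "
from plant import ctrl
print(ctrl.job_done())"
```

```text
the job is handed in; nothing more can be done
None
```

The job is handed in, with no verdict returned: the carton is home against the end stop and centred to within about 1 mm, the button was pressed fully down and has come back up, and the vials and flask still stand where they were.

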